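# Square the heat-spreader plate in its jig

### The job

Two blue jigs each hold a metal plate lying askew. Square up the bare silver aluminium one: keep its notched corner at the jig's steel pin and push the opposite corner so that the plate turns about the pin until its edge lies along the yellow stop bar. Do not lift the plate off the jig, and leave the black plate as it lies.

Things in the scene. Friction and masses are not known exactly. Their poses are not given: they have to be found in the camera images.
- plate: Silver aluminium plate 90x100x10 mm, 0.24 kg, flat on its jig. Origin: underside, centre of the 14 mm square notch in its +x+y corner, where the jig's pin stands with 2 mm play. Reaches x -83..+7, y -93..+7 mm. Pushing the -x side face near the opposite corner (-83, -93) towards the plate's +x turns it counterclockwise (from above), as needed: it starts 0.4 to 0.7 rad clockwise of square.
- jig: Fixed jig under the silver plate: blue board 6 mm thick, x -128..+28, y -108..+66 mm. Origin: on the axis of its steel pin (10 mm across, top 30 mm above the bench), at bench height. Yellow stop bar 12 mm high on the board, y -93..-38 mm, its -x face at x +9 mm; the plate's +x edge lies along it when square (axes of plate and jig parallel).
- other_jig: Second jig, same build, size and origin, carrying the black plate; left or right of the first.
- black_corner (a point): Corner of the black plate farthest from its pin, on its upper face. The black plate has the shape and size of the silver one and must stay as it lies.

How it is judged:
By the outcome, as a careful person would: the job done as asked, in the order asked, and still so for the second after the job is handed in, with the robot touching nothing.
It also fails if it takes over 38 s, if anything falls off the work surface, if the arm or the gripper's body presses on something with over 40 N, if the wrist force passes 120 N, or if a joint passes its speed limit or range.

### The arm

A 6-joint arm with a two-finger parallel gripper is mounted at the origin on a cart in front of the work surface, level with it; the furniture and walls round the work are solid. World frame = base frame: x ahead of the robot, y to its left, z up, the work surface at z = 0. Lengths are in m, angles in rad, forces in N, time in s.
With the tool pointing down it reaches from about 0.375 to 0.9 m from the base axis. Payload 3.1 kg.
Tool frame: the origin (TCP) lies midway between the tips of the shut fingers; the grasp point (between the pads) lies 19 mm behind it (pinch_z is the distance from the TCP to the grasp point, in m); z points along the fingers, y is the line along which they close (so a half turn about z gives the same grasp; the last joint's range is limited). The gripper opens to 85 mm and grips with 20 to 120 N. Pads are 22 mm wide; open, the fingers measure 114 mm over their backs; the gripper's body (76 mm by 85 mm) begins 54 mm behind the grasp point. The pads swing forward as they close: fully open they stand 13 mm farther back than shut.
Start: joints at [-0.178, 0.527, 1.433, -0, 1.181, -0.178], TCP at [0.625, 0, 0.231] pointing down, gripper open.
Joint ranges: [-3.08, 3.08], [-0.75, 2.2], [0.22, 2.44], [-1.43, 4.57], [0, 2.65], [-2.85, 2.85]. Speed limits (rad/s): [2.79, 2.79, 3.14, 3.14, 3.14, 3.14].

### API

Orientations are given as a unit quaternion [x, y, z, w].
In Python, from station import sense, snapshot, camera_params, sign_off, pinch_z gives the robot as it stands. The module is installed in compiled form; this text tells all that it offers.
- The arm moves only by the shell command python3 -m handwheel 'ROWS' [FORCE]. ROWS is JSON, a list that holds one entry, the list of rows, each a list of 7 numbers: the turn, a rotation vector about the tool's x, y, z in degrees, then the shift along the tool's x, y, z in m, then the opening, from 0 (shut) to 1 (fully open). A call has 1 to 20 rows; each row shifts and turns the commanded pose from where the row before left it, along the tool's axes as they then stand; what a row does not reach is not made up. A row lasts 1/8 s, in which the tool goes at most 62.5 mm and 10.7 degrees, less where a joint would pass 70% of its speed; a pose out of reach is approached as far as the arm can. A call with a gripper value outside its range is refused whole. The fingers move at their own pace and stop on an object; FORCE is the grip in N (left out, the last holds). Time passes only in rows, so rows that do not move let the fingers close. It gives the time, the measured TCP pose, the force, the opening and the grip force at its end, in the units of the state.
- sense(): the state, without advancing time (a new reading comes with each control period).
- snapshot(name): name is "scene" or "side" or "wrist"; returns the picture (420x560x3 uint8, red, green, blue); there is no depth.
- camera_params(name): a dict with "fx", "fy", "cx", "cy" (pixels), "world_to_cam" (4x4, takes a point from world to camera coordinates); the wrist camera has in their place "mount" (4x4, takes a point from camera to tool coordinates, whose origin is the TCP and whose axes are the flange's). Camera axes: x right, y down, z forward; pixel columns grow to the right and rows downward; lengths in m; the calibration is good to about 2 mm. A picture is of the moment at which its call begins: read the wrist's pose just before it. camera_params takes no time and is no camera call.
- sign_off(): hands the job in; it is judged then, once.
The state is a dict: "t": time; "q": joint angles; "qd": joint speeds; "tau": joint torques, N m; "tcp_pos": TCP position; "tool_rot": TCP orientation; "force": force on the tool from outside, world axes, zero at the start; "ft_torque": the same for the moment, N m; "finger_gap": opening from 0.0 (shut) to 1.0 (fully open); "gripper_force": force on a finger pad.
Only numpy, scipy, OpenCV 4.12 (cv2) and the standard library are available. Lean on these libraries where they do the work, as an engineer would, in place of code of your own. Each camera call takes 0.05 s, during which the arm holds its last target. There are 200 camera calls.

## Working session

There is one attempt and no reset: what is moved stays moved. The work goes in short steps, Python scripts to look and compute and a shell command to move; the robot and the scene stay as the last step left them, time stands still between calls to the robot, and variables do not carry over. Pictures are saved under pics/ and viewed, at most 10 in all, crops included, and the job is handed in when it is done.

```bash
mkdir -p pics
cat > h.py <<'E'
import numpy as np,cv2
from station import *
from scipy.spatial.transform import Rotation as R
def save(n,f):
    cv2.imwrite('pics/'+f,snapshot(n)[:,:,::-1])
def ray(n,u,v,z,s=None):
    p=camera_params(n); d=np.array([(u-p['cx'])/p['fx'],(v-p['cy'])/p['fy'],1])
    if n=='wrist':
        M=np.array(p['mount']);T=np.eye(4);T[:3,:3]=R.from_quat(s['tool_rot']).as_matrix();T[:3,3]=s['tcp_pos'];M=T@M
    else: M=np.linalg.inv(np.array(p['world_to_cam']))
    o=M[:3,3];d=M[:3,:3]@d
    return (o+d*(z-o[2])/d[2])
E
python3 - <<'E'
from h import *
s=sense();print(s)
save('scene','a.png');save('wrist','b.png')
print(camera_params('scene'),pinch_z)
E
```

```text
{'t': 0.0, 'q': array([-1.78526569e-01,  5.28478977e-01,  1.43392632e+00, -4.04586003e-05,
        1.18139773e+00, -1.78503097e-01]), 'qd': array([-1.50113647e-03,  2.33140292e-03,  6.53210879e-04, -7.21604150e-05,
        5.39195819e-04,  7.01534501e-04]), 'tau': array([ 2.50220628e-04, -4.42344439e+01, -1.78024775e+01, -2.06930472e-04,
        8.36740597e-03,  2.24214921e-05]), 'tcp_pos': array([6.24268925e-01, 1.33494098e-04, 2.30318117e-01]), 'tool_rot': array([ 7.07109203e-01,  7.07103495e-01, -6.45664343e-04, -8.97163361e-04]), 'force': array([-0.1472006 , -1.22012107, -0.62196829]), 'ft_torque': array([-0.00954694,  0.01454549,  0.06478116]), 'gripper_force': 0.0, 'finger_gap': 1.0010454797668051}
{'fx': 530.9548655574157, 'fy': 530.9548655574157, 'cx': 281.087512162343, 'cy': 209.72108189314184, 'world_to_cam': array([[-0.88176838, -0.47156887, -0.01035977,  0.50925176],
       [-0.29309184,  0.56498535, -0.7712903 ,  0.1826707 ],
       [ 0.36956962, -0.67706303, -0.63639921,  0.86325709],
       [ 0.        ,  0.        ,  0.        ,  1.        ]])} 0.0187
```

View pics/a.png

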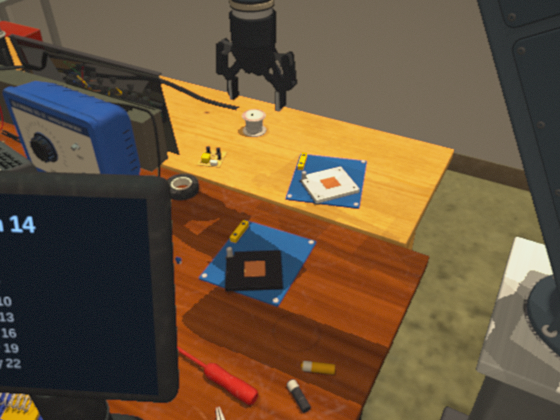

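View pics/b.png

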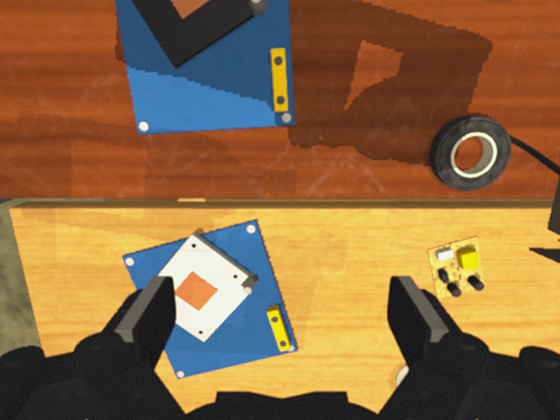

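The wrist view shows the silver jig on the light bench: its corners are at about (122,258), (257,220), (297,350) and (178,378), the pin near (250,283), and the bar at (272..286, 308..350). The black plate's jig is on the dark bench at the top. I'll check scale and height next.

Run:
```python
from h import *
s=sense()
for z in (0.006,):
  C=[ray('wrist',u,v,z,s)[:2] for u,v in((122,258),(257,220),(297,350),(178,378))]
  print(np.round(C,3),[round(float(np.linalg.norm(C[i]-C[i-1])),3) for i in range(4)])
print('pin',ray('wrist',249,283,.03,s),'bar',ray('wrist',268,308,.018,s),ray('wrist',278,351,.018,s))
print('plate',[ray('wrist',u,v,.016,s).round(3) for u,v in((197,233),(205,341),(258,283),(155,285))])
print('scene pin',ray('scene',303,173,.03)); print(camera_params('wrist'))
print('black corners',ray('scene',279,287,.016),ray('scene',232,290,.016))
im=snapshot('wrist')[200:400,100:320]
cv2.imwrite('pics/c.png',cv2.resize(im,None,fx=3,fy=3,interpolation=2)[:,:,::-1])
```

```text
[[ 0.448 -0.096]
 [ 0.598 -0.052]
 [ 0.643 -0.218]
 [ 0.496 -0.259]] [0.17, 0.156, 0.172, 0.153]
pin [ 0.58992505 -0.11380485  0.03      ] bar [ 0.60914152 -0.15182453  0.018     ] [ 0.62018482 -0.20937931  0.018     ]
plate [array([ 0.535, -0.063,  0.016]), array([ 0.535, -0.197,  0.016]), array([ 0.598, -0.122,  0.016]), array([ 0.485, -0.124,  0.016])]
scene pin [ 0.58670566 -0.11763208  0.03      ]
{'fx': 366.0427195874532, 'fy': 366.0427195874532, 'cx': 281.26483222561444, 'cy': 208.79483821569846, 'mount': array([[ 3.48266346e-04, -9.52766508e-01, -3.03703573e-01,
         7.79218445e-02],
       [ 9.99999671e-01,  1.09229065e-04,  8.04061781e-04,
        -3.22664542e-04],
       [-7.32909878e-04, -3.03703753e-01,  9.52766232e-01,
        -1.43786338e-01],
       [ 0.00000000e+00,  0.00000000e+00,  0.00000000e+00,
         1.00000000e+00]])}
black corners [0.48344221 0.18315628 0.016     ] [0.55110163 0.22622172 0.016     ]
```

View pics/c.png

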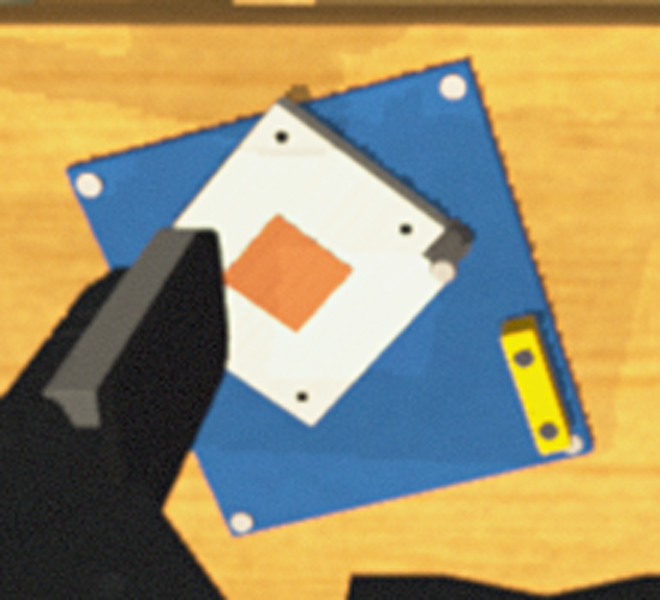

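```bash
python3 -m handwheel '[[[0,0,0,-0.045,-0.02,0.006,0],[0,0,0,-0.045,-0.02,0.006,0],[0,0,0,-0.045,-0.02,0.006,0],[0,0,0,-0.045,-0.02,0.006,0],[0,0,0,-0.045,-0.02,0.006,0],[0,0,0,0,0,0,0],[0,0,0,0,0,0,0]]]'
python3 - <<'E'
from h import *
s=sense();print(s['tcp_pos'])
im=snapshot('wrist');cv2.imwrite('pics/d0.png',im[:,:,::-1])
cv2.imwrite('pics/d.png',cv2.resize(im,(800,600),interpolation=2)[:,:,::-1])
E
```

```text
t: 1.02
tcp_pos: [0.5249, -0.2246, 0.2011]
tool_rot: [0.707, 0.707, 0.0, -0.0]
force: [0.7, 0.1, -0.3]
finger_gap: 0.002
gripper_force: 0.0
[ 0.52490009 -0.22464865  0.20113584]
```

View pics/d.png

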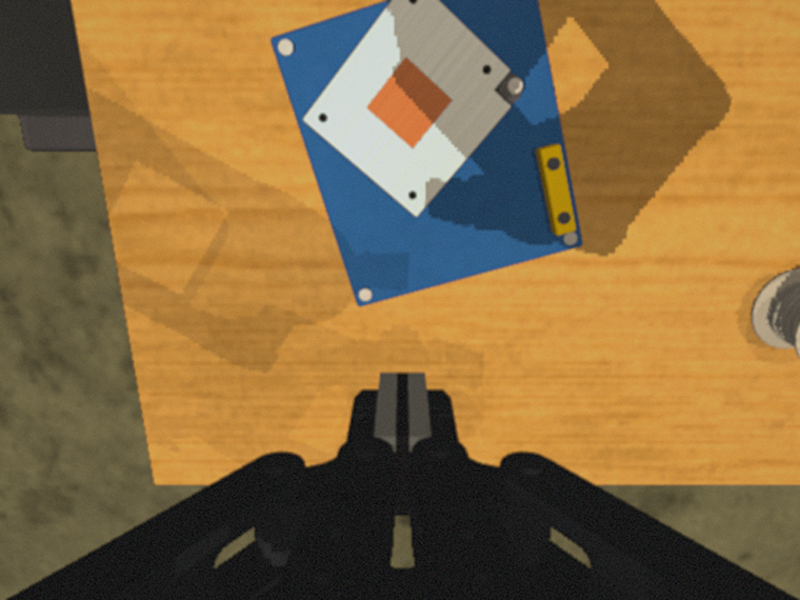

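The whole silver plate is now visible (800-wide pixels): opposite corner D (304,118), +x−y corner C (416,217), pin top (515,86). Jig corners are at (272,38), (358,306), (580,243). The bar's inner edge runs (538,148)–(554,235).

Run:
```python
from h import *
s=sense()
f=lambda u,v,z: ray('wrist',u*.7,v*.7,z,s)[:2]
def fit(L,W):
    L=np.array(L);W=np.array(W);a=L.mean(0);b=W.mean(0);H=(L-a).T@(W-b)
    th=np.arctan2(H[0,1]-H[1,0],H[0,0]+H[1,1]);c,S=np.cos(th),np.sin(th);M=np.array([[c,-S],[S,c]]);t=b-M@a
    return th,t,M,np.linalg.norm(W-(L@M.T+t),axis=1)
J=fit([(-.128,.066),(-.128,-.108),(.028,-.108),(0,0)],[f(272,38,.006),f(358,306,.006),f(580,243,.006),f(515,86,.03)])
P=fit([(-.083,-.093),(.007,-.093),(.007,-.007)],[f(304,118,.016),f(416,217,.016),f(511,106,.016)])
for A in(J,P):print(np.degrees(A[0]),A[1],A[3])
print('bar',J[2].T@(f(538,148,.018)-J[1]),J[2].T@(f(554,235,.018)-J[1]))
```

```text
15.89938738563861 [ 0.58827043 -0.12106677] [0.00200609 0.00055654 0.00270545 0.00064216]
-40.63337991217985 [ 0.58951903 -0.12191402] [0.00088028 0.00031892 0.00067966]
bar [ 0.00860402 -0.03814873] [ 0.00791152 -0.09292718]
```

The plate sits about 56° clockwise of square, with the notch at the pin. I'll go to a standoff on its −x face with the closed fingers turned to match the plate.

```bash
python3 -m handwheel '[[[0,0,0,0.041,-0.0222,0,0],[0,0,0,0.041,-0.0222,0,0],[0,0,0,0.041,-0.0222,0,0],[0,0,8.2,0,0,0.029,0],[0,0,8.2,0,0,0.029,0],[0,0,8.2,0,0,0.029,0],[0,0,8.2,0,0,0.029,0],[0,0,8.2,0,0,0.029,0],[0,0,0,0,0,0,0],[0,0,0,0,0,0,0]]]'
cat > w.py <<'E'
from h import *
s=sense();a=np.radians(-40.6);c,S=np.cos(a),np.sin(a)
d=s['tcp_pos'][:2]-[.589,-.1215];print('plate frame',c*d[0]+S*d[1],-S*d[0]+c*d[1],s['tcp_pos'],s['force'],'yaw',np.degrees(np.arctan2(*R.from_quat(s['tool_rot']).as_matrix()[[1,0],1])))
a=np.radians(15.9);c,S=np.cos(a),np.sin(a);d=s['tcp_pos'][:2]-[.5883,-.1211];print('jig frame',c*d[0]+S*d[1],-S*d[0]+c*d[1])
E
python3 w.py; python3 -c "
from h import *
im=snapshot('wrist');cv2.imwrite('pics/e.png',cv2.resize(im,(800,600),interpolation=2)[:,:,::-1])"
```

```text
t: 2.33
tcp_pos: [0.4591, -0.1014, 0.057]
tool_rot: [0.909, 0.416, 0.0, 0.0]
force: [-0.0, 0.4, -0.2]
finger_gap: 0.002
gripper_force: 0.0
plate frame -0.11171327315203454 -0.06931162969709372 [ 0.4590731  -0.10142621  0.05700757] [-0.02482061  0.36765394 -0.19650863] yaw -40.80286713304664
jig frame -0.11889303728244517 0.05432399469921444
```

View pics/e.png

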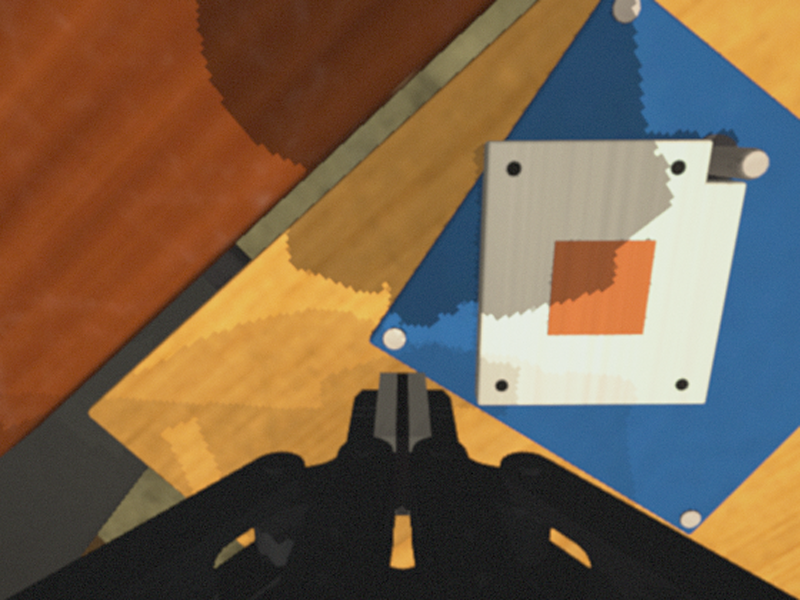

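The fingers stand clear of the plate's −x face (edge x≈478 px), parallel to it, with the plate's notch on the pin. I'll lower them and approach.

```bash
python3 -m handwheel '[[[0,0,0,0,0,0.024,0],[0,0,0,0,0,0.0235,0],[0,0,0,0,0,0,0],[0,0,0,0,0.005,0,0],[0,0,0,0,0.005,0,0],[0,0,0,0,0.002,0,0],[0,0,0,0,0.002,0,0],[0,0,0,0,0,0,0]]]'
python3 w.py
```

```text
t: 3.38
tcp_pos: [0.4691, -0.1113, 0.0089]
tool_rot: [0.91, 0.415, 0.0, 0.0]
force: [-0.7, 1.2, 0.3]
finger_gap: 0.001
gripper_force: 0.0
plate frame -0.09768169950332303 -0.0702763323702844 [ 0.46909906 -0.11129007  0.00894284] [-0.73845482  1.15788107  0.33941456] yaw -41.005494754932734
jig frame -0.11195294470527524 0.04209080928709928
```

```bash
python3 -m handwheel '[[[0,0,-3.5,-0.0059,0.0045,0,0],[0,0,-3.5,-0.0059,0.0045,0,0],[0,0,-3.5,-0.0059,0.0045,0,0],[0,0,-3.5,-0.0059,0.0045,0,0],[0,0,-3.5,-0.0059,0.0045,0,0],[0,0,-3.5,-0.0059,0.0045,0,0],[0,0,-3.5,-0.0059,0.0045,0,0],[0,0,-3.5,-0.0059,0.0045,0,0],[0,0,0,0,0,0,0]]]'
python3 w.py;  python3 -c "
from h import *
im=snapshot('wrist');cv2.imwrite('pics/f.png',cv2.resize(im,(800,600),interpolation=2)[:,:,::-1])"
```

```text
t: 4.5
tcp_pos: [0.4765, -0.1691, 0.0087]
tool_rot: [0.783, 0.622, -0.001, -0.001]
force: [-3.1, -1.0, 0.9]
finger_gap: 0.001
gripper_force: 1.4
plate frame -0.054430478450382555 -0.10931112515674063 [ 0.47653564 -0.16907485  0.00866435] [-3.11601351 -0.97075356  0.9345661 ] yaw -13.04226886960405
jig frame -0.12063155641820547 -0.01552051658887833
```

View pics/f.png

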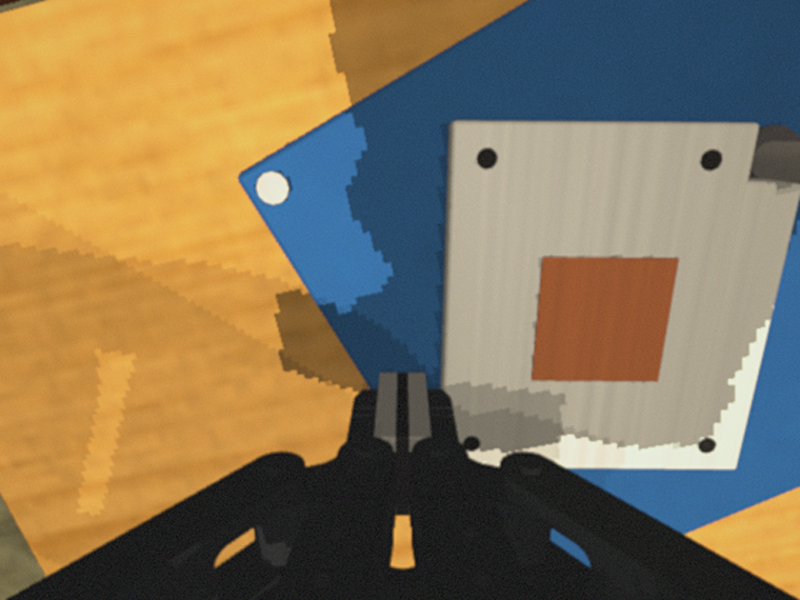

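The plate has turned about 28° with the fingers, staying parallel to them, and the notch is still against the pin. I'll continue.

```bash
python3 -m handwheel '[[[0,0,-3.5,-0.0059,0.0045,0,0],[0,0,-3.5,-0.0059,0.0045,0,0],[0,0,-3.5,-0.0059,0.0045,0,0],[0,0,-3.5,-0.0059,0.0045,0,0],[0,0,-3.5,-0.0059,0.0045,0,0],[0,0,-3.5,-0.0059,0.0045,0,0],[0,0,-3.5,-0.0059,0.0045,0,0],[0,0,0,0,0,0,0]]]'
python3 w.py;  python3 -c "
from h import *
im=snapshot('wrist');cv2.imwrite('pics/g.png',cv2.resize(im,(800,600),interpolation=2)[:,:,::-1])"
```

```text
t: 5.55
tcp_pos: [0.5078, -0.2119, 0.0088]
tool_rot: [0.633, 0.774, 0.0, 0.001]
force: [-0.4, 0.2, -0.1]
finger_gap: -0.001
gripper_force: 0.1
plate frame -0.002802227216660312 -0.12149578083013368 [ 0.50780603 -0.21192464  0.0087553 ] [-0.37177595  0.19145054 -0.11492431] yaw 11.413411547863312
jig frame -0.10229662668814402 -0.06529774543023911
```

View pics/g.png

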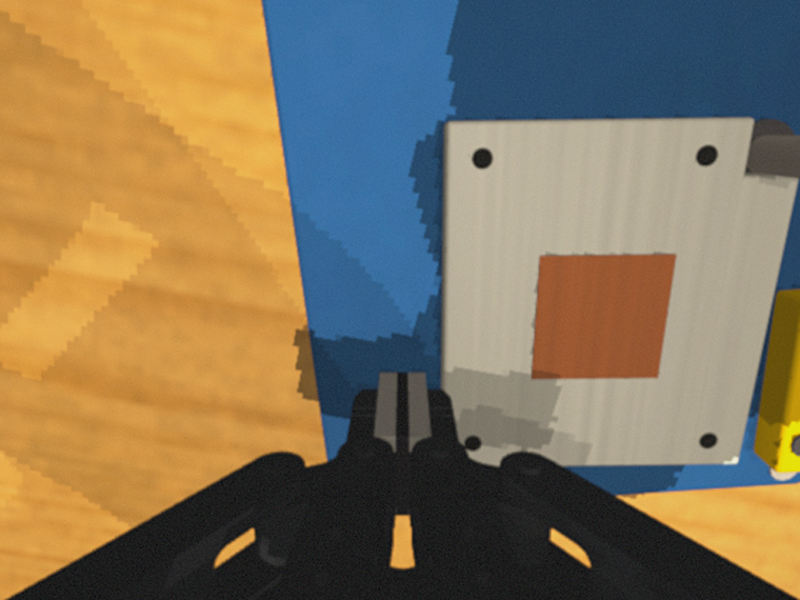

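About 4.5° remain before the plate reaches the bar. I'll finish in small steps while watching the force.

```bash
python3 -m handwheel '[[[0,0,-1.1,-0.0015,0.0014,0,0],[0,0,-1.1,-0.0015,0.0014,0,0],[0,0,-1.1,-0.0015,0.0014,0,0],[0,0,-1.1,-0.0015,0.0014,0,0],[0,0,0,0,0,0,0]]]'
python3 w.py
```

```text
t: 6.22
tcp_pos: [0.5144, -0.2164, 0.0089]
tool_rot: [0.603, 0.798, 0.0, 0.0]
force: [0.5, -0.6, -0.5]
finger_gap: -0.002
gripper_force: 0.1
plate frame 0.005180306605646716 -0.12060478846785412 [ 0.51444677 -0.21644297  0.00885007] [ 0.53195689 -0.62341724 -0.51405017] yaw 15.89624492629631
jig frame -0.09714778513663327 -0.07146249557045994
```

```bash
python3 -m handwheel '[[[0,0,0,0,0.0008,0,0],[0,0,0,0,0.0008,0,0],[0,0,0,0,0,0,0]]]'; python3 w.py
python3 -c "
from h import *
im=snapshot('wrist')[60:360,260:560];cv2.imwrite('pics/i.png',cv2.resize(im,(600,600),interpolation=2)[:,:,::-1])"
```

```text
t: 6.6
tcp_pos: [0.5155, -0.2158, 0.0088]
tool_rot: [0.602, 0.798, -0.0, 0.0]
force: [-2.0, -1.4, 0.8]
finger_gap: -0.002
gripper_force: 0.9
plate frame 0.005590173844539206 -0.11946278281413714 [ 0.51550116 -0.2158426   0.00884659] [-1.95129686 -1.4259413   0.8019493 ] yaw 15.90401584670773
jig frame -0.09596926192506564 -0.07117396289218032
```

View pics/i.png

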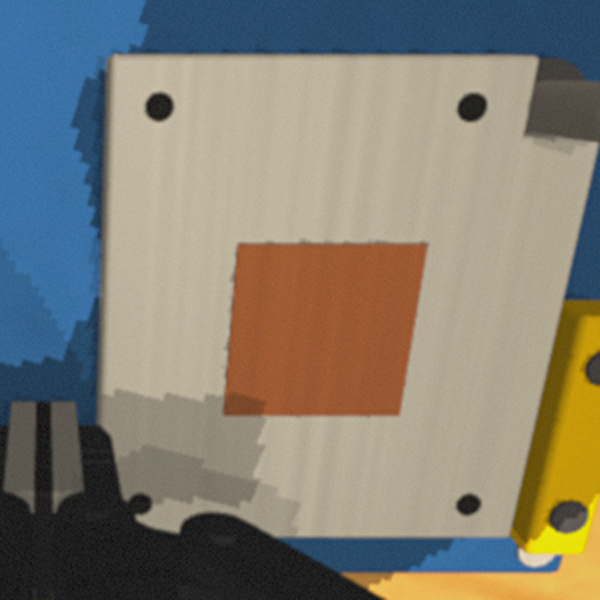

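The plate's edge lies nearly along the bar, but the force is still only sliding friction (2 N). I'll press on gently until it seats.

```bash
for i in 1; do python3 -m handwheel '[[[0,0,0,0,0.0005,0,0],[0,0,0,0,0.0005,0,0],[0,0,0,0,0,0,0]]]'; done; python3 w.py
```

```text
t: 7.02
tcp_pos: [0.5165, -0.2155, 0.0088]
tool_rot: [0.602, 0.798, -0.0, 0.0]
force: [-1.6, -1.5, -0.1]
finger_gap: -0.004
gripper_force: 1.1
plate frame 0.006110227373652202 -0.11852654188474404 [ 0.5165053  -0.21547018  0.00883332] [-1.56869785 -1.54547923 -0.0968031 ] yaw 15.903510110895903
jig frame -0.09490150711094622 -0.07109088216072865
```

```bash
python3 -m handwheel '[[[0,0,0,0,0.0005,0,0],[0,0,0,0,0.0005,0,0],[0,0,0,0,0,0,0]]]'|grep -E "^force"; python3 -m handwheel '[[[0,0,0,0,0.0004,0,0],[0,0,0,0,0,0,0]]]'|grep -E "^force|tcp"; python3 w.py
```

```text
force: [-1.4, -0.4, 0.6]
tcp_pos: [0.5178, -0.2151, 0.0088]
force: [-3.2, -1.9, 0.6]
plate frame 0.006815855471295859 -0.11739551824771796 [ 0.51777711 -0.21507063  0.00882309] [-3.2096668  -1.85800393  0.55298347] yaw 15.904971706682138
jig frame -0.09356890029064241 -0.07105504165046908
```

```bash
python3 -m handwheel '[[[0,0,0,0,0.0004,0,0],[0,0,0,0,0,0,0]]]'|grep -E "^force|tcp";python3 -m handwheel '[[[0,0,0,0,0.0004,0,0],[0,0,0,0,0,0,0]]]'|grep -E "^force|tcp"; python3 -c "
from h import *
im=snapshot('wrist')[60:360,260:560];cv2.imwrite('pics/j.png',cv2.resize(im,(600,600),interpolation=2)[:,:,::-1])"
```

```text
tcp_pos: [0.5179, -0.215, 0.0088]
force: [-3.8, -2.6, 1.4]
tcp_pos: [0.5179, -0.215, 0.0088]
force: [-5.0, -3.3, 1.1]
```

View pics/j.png

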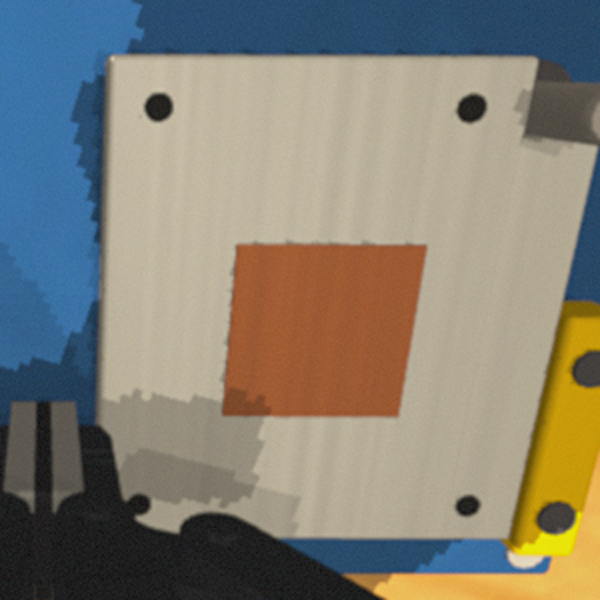

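The tool has stalled with the force rising (6 N), and the plate edge looks flush along the bar. I'll back off, rise and check.

```bash
python3 -m handwheel '[[[0,0,0,0,-0.002,0,0],[0,0,0,0,-0.005,0,0],[0,0,0,0,-0.01,0,0],[0,0,0,0,-0.01,0,0],[0,0,0,-0.01,0,-0.03,0],[0,0,0,-0.03,0,-0.05,0],[0,0,0,-0.03,0,-0.05,0],[0,0,0,-0.03,0,-0.03,0],[0,0,0,0,0,0,0],[0,0,0,0,0,0,0]]]'
python3 -c "
from h import *
s=sense();im=snapshot('wrist');cv2.imwrite('pics/k.png',cv2.resize(im[:260,100:500],(800,520),interpolation=2)[:,:,::-1])"
```

```text
t: 9.45
tcp_pos: [0.5183, -0.3169, 0.1674]
tool_rot: [0.603, 0.798, 0.0, -0.002]
force: [0.5, -0.2, 0.0]
finger_gap: 0.005
gripper_force: 0.0
```

View pics/k.png

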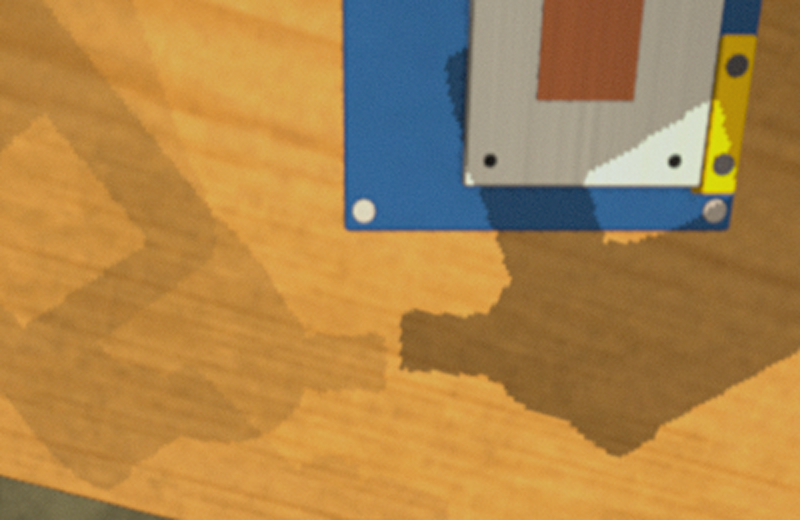

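The plate's lower edge (y≈186) is parallel to the board's edge (y≈230), and its right edge lies along the bar. It stayed put after the retreat, so I'm handing in.

```bash
python3 -c "
from station import *
print(sign_off())"
```

```text
the job is handed in; nothing more can be done
None
```

The silver plate has been turned about its pin until its edge lies flush along the yellow stop bar, the black plate was not touched, and the job was handed in with the arm clear at about 9.5 s; no verdict came back.

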